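# Hold the microscope's sprung shutter half open for an oblique-light recording

### The arm

A 7-joint arm with a two-finger parallel gripper is mounted at the origin on the work surface. World frame = base frame: x ahead of the robot, y to its left, z up, the work surface at z = 0. Lengths are in m, angles in degrees, forces in N, time in s.
With the tool pointing down it reaches from about 0.425 to 0.875 m from the base axis. Payload 4.7 kg.
Tool frame: the origin (TCP) lies on the centre line of the jaws, within the pads' length; the fingertips stand 14 mm ahead of it and the grasp point (between the pads) lies 5 mm behind it; z points along the fingers, y is the line along which they close (so a half turn about z gives the same grasp; the last joint's range is limited). The gripper opens to 87 mm and grips with 3 to 60 N. Pads are 19 mm wide; open, the fingers measure 117 mm over their backs; the gripper's body (75 mm by 190 mm) begins 51 mm behind the grasp point.
Start: joints at [-67.89, 18.392, -4.016, 83.108, 1.295, 78.541, -3.26], TCP at [0.236, 0.606, 0.237] pointing down, gripper open.
Joint ranges: [-163.93, 163.93], [-17.29, 119.83], [-79.2, 71.16], [3.27, 140.29], [-89.18, 269.18], [5.43, 117.66], [-154.24, 154.24]. Speed limits (degrees/s): [147.25, 147.25, 180, 180, 180, 180, 180].

### API

Orientations are given as [roll, pitch, yaw] about the fixed x, y, z axes, in that order (R = Rz(yaw) Ry(pitch) Rx(roll)).
In Python, from cell import env gives the robot as it stands.
- The arm moves only by the tool jog_arm, never from a script. Its argument "motion" is a list that holds one entry, the list of rows, each a list of 7 numbers: the shift along the tool's x, y, z in units of 0.1 m (1.0 is 0.1 m), then the turn, a rotation vector about the tool's x, y, z in units of 180 degrees (1.0 is 180 degrees), then the closure, from 0 (fully open) to 1 (shut). A call has 1 to 5 rows; each row is the pose to reach, as a shift and turn from the pose commanded when the call began, along the tool's axes at that moment, turning the shorter way round; what a row does not reach only later rows make up. A row lasts 1/10 s, in which the tool goes at most 50 mm and 8.59 degrees, less where a joint would pass 70% of its speed; a pose out of reach is approached as far as the arm can. A call with a number of a shift or a turn outside -1 to 1 is refused whole. A call with a gripper value outside its range is refused whole. The fingers move at their own pace and stop on an object; "grip_force" is the grip in N (left out, the last holds). Time passes only in rows, so rows that repeat a pose let the fingers close. It gives the time, the measured TCP pose, the force, the opening and the grip force at its end, in the units of the state.
- env.get_obs(): the state, without advancing time (a new reading comes with each control period).
- env.read_camera(name): name is "side" or "top" or "wrist"; returns (picture, depth): 384x512x3 uint8, red, green, blue; 384x512 float32, m along the optical axis (not along the pixel's ray), 0 where there is no reading.
- env.camera_info(name): a dict with "camera_matrix" (3x3 intrinsics, pixels), "origin" and "orientation" of the camera in the world; the wrist camera has in their place "mount" (4x4, takes a point from camera to tool coordinates, whose origin is the TCP and whose axes are the flange's). Camera axes: x right, y down, z forward; pixel columns grow to the right and rows downward; lengths in m; the calibration is good to about 2 mm. A picture is of the moment at which its call begins: read the wrist's pose just before it. camera_info takes no time and is no camera call.
- env.sign_off(): hands the job in; it is judged then, once.
The state is a dict: "time_s": time; "qpos": joint angles; "joint_velocities": joint speeds; "effort": joint torques, N m; "tool_pos": TCP position; "tool_rot": TCP orientation; "force": force on the tool from outside, world axes, zero at the start; "wrist_torque": the same for the moment, N m; "grip_width": finger opening in m; "grasp_force": force on a finger pad.
Only numpy, scipy, OpenCV 4.12 (cv2) and the standard library are available. Lean on these libraries where they do the work, as an engineer would, in place of code of your own. Each camera call takes 0.05 s, during which the arm holds its last target. There are 200 camera calls.

### The job

Start the camera recording: with the light shutter still shut, press the blue foot-switch pedal standing on the bench right down to its stop with the gripper and let it come up again. Then, for the oblique-light shot, slide the red thumb tab of the microscope's spring-return shutter open to the yellow half-way line and finish still holding it there, because it springs shut when let go; never open it much past half, the glare would spoil the recording. Leave the specimen on the stage, and the mounts, bottle and lens case on the bench, where they are.

Things in the scene. Friction and masses are not known exactly. Their poses are not given: they have to be found in the camera images.
- microscope: Inverted metallurgical microscope, cream and black, fixed. Origin on the bench under the middle of its grey shutter housing (140 mm along x, 36 along y, flat top at z 180 mm). Along its y: lamphouse from +45 to +140 mm (110 wide, top 180); on the -y side relay tube, then stand from -90 to -550 mm (200 wide), black stage centred at -260 (200 x 160, top 215), camera tube at -385 (top 355).
- half_mark (a point): Middle of the yellow half-way line across the flat top of the shutter housing, 180 mm straight above the microscope's origin; same axes. The tab stands centred over this line when the shutter is half open. Shorter white lines 25 mm either side mark shut (-x side) and fully open (+x side).
- shutter (a joint): Travel of the spring-return shutter in m: 0 shut, 0.050 fully open, 0.025 half open. The tab moves along the microscope's +x (roughly away from the robot). The closing spring pushes back with 3 N when shut, rising evenly by 1.8 N per 10 mm (7.5 N at half, 12 N fully open).
- tab_foot (a point): Red upright thumb tab moving with the shutter, 14 mm along the slide (x), 16 mm across it (y), standing 30 mm above the housing top, with a white line across its top. This point is the middle of its foot, level with the housing top; axes as the microscope. With the shutter shut it stands 25 mm on the -x side of the yellow line. The housing top beside it is bare, so a finger fits on every side.
- tab_top (a point): Middle of the top face of the red tab, 30.5 mm above the housing top (210.5 mm above the bench).
- pedal_base: Grey cast foot switch, 165 mm along its x, 100 mm along its y, fixed on the bench; origin at the middle of its underside. Its +x end carries the hinge cheeks (top 55 mm high), its -x end is open under the free edge of the pedal.
- pedal_hinge (a point): Hinge axis of the pedal, along the foot switch's y: 55 mm towards +x from the pedal_base origin, 44 mm high.
- pedal (a joint): Pedal angle in rad: 0 up (plate slopes up 0.2 rad from the hinge towards its free edge), 0.2 down on its stop (plate level). A spring lifts it: at the rubber pad pressing takes about 4.5 N to start and about 10.5 N at the stop; it comes up by itself.
- pedal_pad (a point): Point on top of the ribbed black rubber pad of the blue pedal plate (plate 128 x 80 mm), 100 mm from the hinge towards the free (-x) edge, on the centre line: the place to press. About 70 mm above the bench when up, 50 mm when on the stop (20 mm lower). Moves with the pedal.
- specimen: Steel sample in a dark round mount 30 mm across, 22 mm high, standing on the microscope stage; origin under its middle. Leave it.
- mount_black: Black round specimen mount, 30 mm across, 18 mm high, on the bench; origin under its middle. Leave it.
- mount_green: Green round specimen mount, 30 mm across, 18 mm high, on the bench; origin under its middle. Leave it.
- alcohol_bottle: Amber bottle with white cap, 56 mm across, 130 mm high, on the bench; origin under its middle. Leave it.
- objective_case: Whitish translucent round lens case, 45 mm across, 55 mm high, on the bench; origin under its middle. Leave it.

How it is judged (in metres and radians):
On the way, in this order (a step that is already met when the one before it is completed fails the run):
1. the pedal is pressed down to its stop while the shutter is still shut (value of joint pedal above 0.18 rad and value of joint shutter below 0.004 m), for 0.1 s.
2. the pedal has come up again (value of joint pedal below 0.03 rad), for 0.1 s.
3. the fingers hold the shutter half open (value of joint shutter between 0.02 and 0.03 m and contact force between the fingers and shutter above 3 N), for 0.5 s.
At the end, for the whole second after the job is handed in: The fingers hold the red tab, pressing on it with more than 3 N, so that the shutter stays still within 5 mm of half travel (20 to 30 mm of its 50 mm), with the pedal up again (within 0.03 rad) (all of step 3 and velocity of joint shutter between -0.005 and 0.005 m/s and value of joint pedal below 0.03 rad); the arm keeps its last pose, push and grip.
It fails at once if the shutter is opened beyond 40 mm, well past half (value of joint shutter above 0.04 m).
It fails at once if the specimen on the stage is moved by more than 10 mm (distance of specimen from where it was at the start of the episode above 0.01 m).
It fails at once if a mount, the bottle or the lens case is moved by more than 20 mm (distance of any of mount_black, mount_green, alcohol_bottle, objective_case from where it was at the start of the episode above 0.02 m).
It also fails if it takes over 45 s, if anything falls off the work surface, if the arm or the gripper's body presses on something with over 40 N, if the wrist force passes 120 N, or if a joint passes its speed limit or range.

## Working session

There is one attempt and no reset: what is moved stays moved. The work goes in short steps, Python scripts to look and compute and a tool call to move; the robot and the scene stay as the last step left them, time stands still between calls to the robot, and variables do not carry over. Pictures are saved under pics/ and viewed, at most 10 in all, crops included, and the job is handed in when it is done.

Besides the shell and the picture viewer there is one more tool, called after "Call:" by a JSON object that holds its "api" and its "payload". jog_arm: Moves the arm, as the interface text tells. Shifts and turns lie within -1 to 1; 1 stands for 0.1 m of shift or 180 degrees of turn. Its arguments: {"type":"object","properties":{"motion":{"type":"array","items":{"type":"array","items":{"type":"array","items":{"type":"number"}}}},"grip_force":{"type":"number"}},"required":["motion"]}

```bash
mkdir -p pics; cat > h.py <<'E'
import numpy as np, cv2
from cell import env
from scipy.spatial.transform import Rotation as R
def shot(n,f):
    im,d=env.read_camera(n); cv2.imwrite(f'pics/{f}.png',im[:,:,::-1]); np.save(f'pics/{f}.npy',d); return im,d
def cam(n):
    c=env.camera_info(n); o=c['orientation']; o=np.array(o)
    M=o if o.shape==(3,3) else R.from_euler('xyz',o,degrees=True).as_matrix()
    return np.array(c['camera_matrix']),np.array(c['origin']),M
def px(n,f,u,v,r=1):
    K,o,M=cam(n); d=np.load(f'pics/{f}.npy')
    p=d[v-r:v+r+1,u-r:u+r+1]; z=np.median(p[p>0])
    return o+M@(z*np.linalg.inv(K)@[u,v,1])
E
python3 - <<'E'
from h import *
a,_=shot('top','top1'); b,_=shot('side','side1')
for n in('top','side'): print(env.camera_info(n))
o=env.get_obs(); print(o)
E
```

```text
{'camera_matrix': array([[359.09578604,   0.        , 262.59789094],
       [  0.        , 359.09578604, 196.5100281 ],
       [  0.        ,   0.        ,   1.        ]]), 'origin': array([ 0.41716981, -0.00592746,  0.98806345]), 'orientation': array([-1.66635966e+02,  1.56500604e-01, -9.71994241e+01])}
{'camera_matrix': array([[415.68220436,   0.        , 257.15701564],
       [  0.        , 415.68220436, 192.00071177],
       [  0.        ,   0.        ,   1.        ]]), 'origin': array([ 0.29599328, -0.82557278,  0.686909  ]), 'orientation': array([-122.55551345,   -0.65273891,  -21.47275923])}
{'time_s': 0.1, 'qpos': array([-67.88935201,  18.4345979 ,  -4.01627091,  83.16572788,
         1.29574334,  78.54318725,  -3.2606776 ]), 'joint_velocities': array([ 0.03452005, -0.09844251,  0.00051612, -0.11407104,  0.00479569,
        0.02237132,  0.06529262]), 'effort': array([-2.29837897e-04, -4.92570627e+01, -4.05863961e-01, -3.13398242e+01,
       -6.41547795e-02,  3.95282416e-02,  1.00064733e-04]), 'tool_pos': array([0.23601449, 0.6051352 , 0.23559256]), 'tool_rot': array([-1.79901764e+02,  5.97720504e-03,  1.58699076e+02]), 'force': array([ 0.12582166, -0.6173276 , -1.03204428]), 'wrist_torque': array([-0.00362404, -0.0208762 ,  0.01084295]), 'grasp_force': 0.0, 'grip_width': 0.08679641447142128}
```

View pics/top1.png

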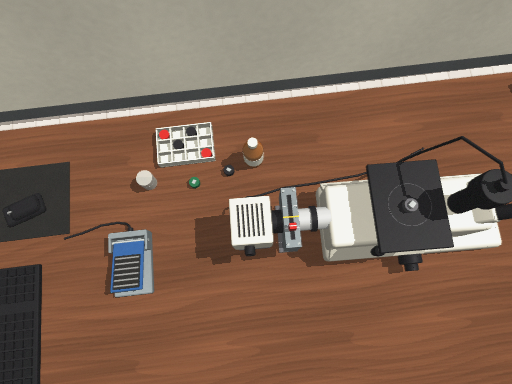

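View pics/side1.png

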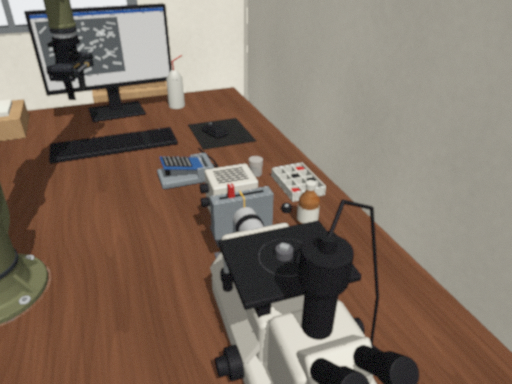

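The top view shows the pedal at about (127,265), the shutter housing at (290,218), and the red tab at (293,227) next to the yellow line at (290,217). The bottle is at (254,152), the case at (146,180), and the mounts at (194,183) and (229,171). The side view agrees, with the tab at (231,190). Next I'll enlarge both areas.

```bash
python3 - <<'E'
from h import *
im=cv2.imread('pics/top1.png')
a=cv2.resize(im[180:260,255:335],None,fx=5,fy=5,interpolation=cv2.INTER_CUBIC)
b=cv2.resize(im[225:305,90:170],None,fx=5,fy=5,interpolation=cv2.INTER_CUBIC)
cv2.imwrite('pics/crop1.png',np.hstack([a,b]))
for u,v in [(293,227),(283,192),(297,192),(281,248),(298,248),(290,205),(251,222),(110,236),(148,232),(115,296),(152,292),(115,245),(142,243),(127,265),(127,284),(254,143),(146,175),(194,183),(229,171),(410,205)]:
    print(u,v,px('top','top1',u,v).round(4))
E
```

```text
293 227 [ 0.5245 -0.0842  0.2107]
283 192 [ 0.6127 -0.0761  0.1797]
297 192 [ 6.513e-01 -1.312e-01 -5.000e-04]
281 248 [ 0.4998 -0.064   0.0077]
298 248 [ 0.4828 -0.0946  0.1507]
290 205 [ 0.5801 -0.0878  0.1797]
251 222 [0.5518 0.0058 0.1815]
110 236 [0.5824 0.3763 0.0557]
148 232 [0.5828 0.2816 0.0421]
115 296 [0.43   0.3825 0.0195]
152 292 [0.4281 0.2882 0.0131]
115 245 [0.5584 0.3667 0.049 ]
142 243 [0.5546 0.2963 0.0497]
127 265 [0.5018 0.3326 0.0628]
127 284 [0.4543 0.3302 0.074 ]
254 143 [ 0.7609 -0.025   0.1312]
146 175 [0.7367 0.275  0.0549]
194 183 [0.7089 0.1537 0.0182]
229 171 [0.7311 0.0526 0.0194]
410 205 [ 0.5364 -0.3365  0.2362]
```

View pics/crop1.png

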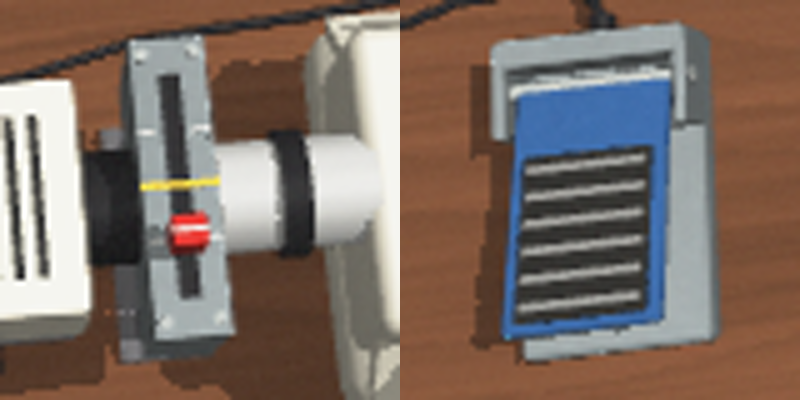

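The crop shows the yellow line running from crop (142,187) to (219,181) and the tab top centred at (189,232). The pedal's free-edge corners are at (503,335) and (662,320), and its hinge-end corners at (515,95) and (672,78). I'll project these through the known heights.

```bash
cat >> h.py <<'E'
def ray(n,u,v,z):
    K,o,M=cam(n); d=M@np.linalg.inv(K)@[u,v,1]; return o+d*(z-o[2])/d[2]
E
python3 - <<'E'
from h import *
c1=lambda x,y,z: ray('top',255+x/5-.4,180+y/5-.4,z)
c2=lambda x,y,z: ray('top',90+(x-400)/5-.4,225+y/5-.4,z)
print('yellow',c1(142,187,.18),c1(219,181,.18)); print('tab',c1(189,232,.2105))
H=[c1(*p,.18) for p in [(129,40),(203,36),(233,333),(155,340)]]; print(np.array(H).round(4),np.mean(H,0))
ax=(H[0]+H[1]-H[2]-H[3])/2; print('len',np.linalg.norm(ax),'yaw',np.degrees(np.arctan2(ax[1],ax[0])))
P=[c2(503,335,.075),c2(662,320,.075),c2(672,78,.05),c2(515,95,.05)]; print(np.array(P).round(4))
a=(P[2]+P[3]-P[0]-P[1])/2; print(np.linalg.norm(a[:2]),np.degrees(np.arctan2(a[1],a[0])))
print('edge mid',(P[0]+P[1])/2,'padmid',np.mean([c2(523,165,.06),c2(652,148,.06),c2(515,322,.073),c2(640,303,.073)],0))
o=env.get_obs();print(o['tool_pos'],R.from_euler('xyz',o['tool_rot'],degrees=True).as_matrix().round(3))
# tab in depth: highest red pts
im=cv2.imread('pics/top1.png').astype(int);m=(im[...,2]>150)&(im[...,1]<90)&(im[...,0]<90);ys,xs=np.where(m[200:240,280:305]);
q=np.array([px('top','top1',x+280,y+200,0) for x,y in zip(xs,ys)]);q=q[q[:,2]>.2];print(q.mean(0),q.min(0),q.max(0))
E
```

```text
yellow [ 0.55436912 -0.06795356  0.18      ] [ 0.55269828 -0.10321353  0.18      ]
tab [ 0.52688055 -0.08320618  0.2105    ]
[[ 0.6238 -0.0715  0.18  ]
 [ 0.6214 -0.106   0.18  ]
 [ 0.4836 -0.0992  0.18  ]
 [ 0.4849 -0.0641  0.18  ]] [ 0.55342249 -0.0852104   0.18      ]
len 0.1385540969318519 yaw -2.939701278037828
[[0.4413 0.3717 0.075 ]
 [0.4386 0.2936 0.075 ]
 [0.5612 0.2907 0.05  ]
 [0.5627 0.3724 0.05  ]]
0.12202573316804509 -0.5037654645169958
edge mid [0.43993569 0.33262079 0.075     ] padmid [0.48622626 0.33398054 0.0665    ]
[0.23601449 0.6051352  0.23559256] [[-0.932  0.363 -0.001]
 [ 0.363  0.932 -0.002]
 [-0.    -0.002 -1.   ]]
[ 0.52809459 -0.0840734   0.21009949] [ 0.52168837 -0.09108415  0.20743401] [ 0.53460927 -0.07654664  0.21292631]
  return _methods._mean(a, axis=axis, dtype=dtype,
  ret = ret.dtype.type(ret / rcount)
```

The numbers check out. The microscope origin is at about (0.5535, -0.085) with yaw -2.9°. The shut tab is at (0.528, -0.084), and its top at 0.210 matches the given height. The pedal pad is at about (0.462, 0.333, 0.071). I'll close the gripper and head for the pedal, turning on the way.

Call:
{"api": "jog_arm", "payload": {"motion": [[[-0.4,-0.22,0,0,0,0.05,1],[-0.8,-0.44,0,0,0,0.1,1],[-1,-0.55,0,0,0,0.14,1],[-1,-0.55,0,0,0,0.18,1],[-1,-0.55,0,0,0,0.2,1]]], "grip_force": 20}}

```text
time_s: 0.6
tool_pos: [0.3104, 0.5168, 0.2363]
tool_rot: [-180.0, 0.0, 122.3]
force: [-0.8, 1.5, -0.6]
grip_width: 0.055
grasp_force: 0.0
```

```bash
cat > g.py <<'E'
import sys
from h import *
# target x y z, tool-y angle deg -> shift (0.1 m units), turn (180 deg units)
t=np.array(list(map(float,sys.argv[1:4]))); a=np.radians(float(sys.argv[4]))
o=env.get_obs(); M=R.from_euler('xyz',o['tool_rot'],degrees=True).as_matrix()
y=np.array([np.cos(a),np.sin(a),0]); z=np.array([0,0,-1.]); T=np.c_[np.cross(y,z),y,z]
print('t',o['time_s'],'pos',o['tool_pos'].round(4),'yang',np.degrees(np.arctan2(M[1,1],M[0,1])).round(1),'F',np.round(o['force'],1),'w',round(o['grip_width'],4),'gf',o['grasp_force'])
print('shift',(M.T@(t-o['tool_pos'])*10).round(3),'turn',(R.from_matrix(M.T@T).as_rotvec()/np.pi).round(4))
E
python3 g.py .462 .333 .15 -2.9
```

```text
t 0.6 pos [0.3104 0.5168 0.2363] yang 32.3 F [-0.8  1.5 -0.6] w 0.055 gf 0.0
shift [-2.363  0.299  0.864] turn [-1.000e-04  2.000e-04  1.957e-01]
```

Call:
{"api": "jog_arm", "payload": {"motion": [[[-0.3,0.04,0.1,0,0,0.045,1],[-0.7,0.09,0.2,0,0,0.09,1],[-1,0.13,0.3,0,0,0.14,1],[-1,0.13,0.3,0,0,0.18,1],[-1,0.13,0.3,0,0,0.196,1]]]}}

```text
time_s: 1.1
tool_pos: [0.3752, 0.4392, 0.2057]
tool_rot: [-180.0, 0.1, 87.0]
force: [-0.0, 0.8, 0.7]
grip_width: 0.015
grasp_force: 0.0
```

```bash
python3 g.py .462 .333 .11 -2.9
```

```text
t 1.1 pos [0.3752 0.4392 0.2057] yang -3.0 F [-0.   0.8  0.7] w 0.015 gf 0.0
shift [-1.014  0.923  0.958] turn [-0.0002  0.0004 -0.0004]
```

Call:
{"api": "jog_arm", "payload": {"motion": [[[-0.3,0.27,0.2,0,0,0,1],[-0.6,0.55,0.4,0,0,0,1],[-1,0.92,0.6,0,0,0,1],[-1,0.92,0.9,0,0,0,1],[-1,0.92,0.95,0,0,0,1]]]}}

```text
time_s: 1.6
tool_pos: [0.4609, 0.3326, 0.1077]
tool_rot: [-179.7, 0.3, 87.1]
force: [-0.7, -0.3, -0.2]
grip_width: 0.0003
grasp_force: 0.0
```

```bash
python3 g.py .462 .333 .06 -2.9; python3 -c "
from h import *
shot('top','top2')
im=cv2.imread('pics/top2.png');cv2.imwrite('pics/crop2.png',cv2.resize(im[205:305,70:190],None,fx=5,fy=5,interpolation=cv2.INTER_CUBIC))"
```

```text
t 1.6 pos [0.4609 0.3326 0.1077] yang -2.9 F [-0.7 -0.3 -0.2] w 0.0003 gf 0.0
shift [0.007 0.013 0.477] turn [-0.0015  0.0018  0.0003]
```

View pics/crop2.png

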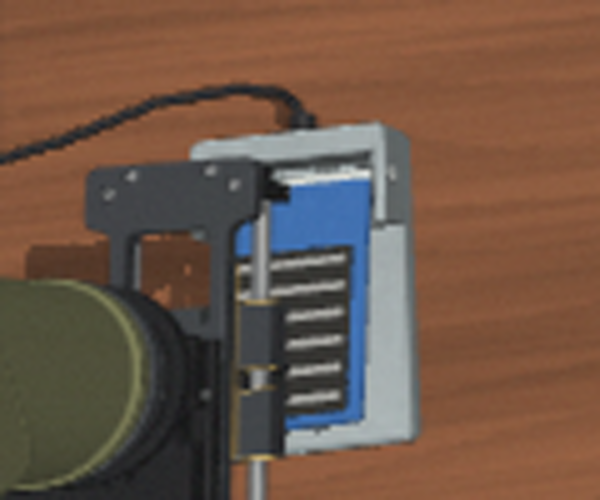

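The crop shows the closed fingers over the pad near its free edge, at crop (258,375). The camera's perspective shifts them left in the picture, so they are placed correctly. Now I'll press.

Call:
{"api": "jog_arm", "payload": {"motion": [[[0,0.01,0.1,0,0,0,1],[0,0.01,0.2,0,0,0,1],[0,0.01,0.3,0,0,0,1],[0,0.01,0.38,0,0,0,1],[0,0.01,0.42,0,0,0,1]]]}}

```text
time_s: 2.15
tool_pos: [0.4608, 0.3387, 0.0698]
tool_rot: [-179.9, -0.1, 87.5]
force: [-5.0, 0.1, 8.9]
grip_width: 0.0004
grasp_force: 4.3
```

Call:
{"api": "jog_arm", "payload": {"motion": [[[0,0,0.04,0,0,0,1],[0,0,0.06,0,0,0,1],[0,0,0.08,0,0,0,1],[0,0,0.08,0,0,0,1],[0,0,0.08,0,0,0,1]]]}}

```text
time_s: 2.65
tool_pos: [0.4605, 0.3388, 0.0641]
tool_rot: [-179.8, -0.1, 87.5]
force: [-9.2, -2.5, 18.9]
grip_width: 0.0004
grasp_force: 9.7
```

Call:
{"api": "jog_arm", "payload": {"motion": [[[0,0,0.02,0,0,0,1],[0,0,0.03,0,0,0,1],[0,0,0.03,0,0,0,1],[0,0,0.03,0,0,0,1]]]}}

```text
time_s: 3.05
tool_pos: [0.4605, 0.3389, 0.0637]
tool_rot: [-179.8, -0.1, 87.5]
force: [-14.6, -7.0, 35.0]
grip_width: -0.0001
grasp_force: 17.5
```

```bash
python3 -c "
from h import *
shot('top','top3')
for u,v in [(127,270),(135,285),(137,275),(140,286)]: print(px('top','top1',u,v,0).round(4),px('top','top3',u,v,0).round(4))"; python3 g.py .4609 .3326 .15 -2.9
```

```text
[0.489  0.3316 0.0667] [0.4832 0.3044 0.1411]
[0.4495 0.3111 0.0727] [0.4503 0.3187 0.0509]
[0.4734 0.3064 0.0691] [0.4744 0.312  0.0525]
[0.4457 0.3002 0.0688] [0.4463 0.3073 0.0477]
t 3.1 pos [0.4605 0.3389 0.0637] yang -2.5 F [-15.1  -6.3  35.2] w 0.0003 gf 17.51735500060022
shift [-0.061  0.003 -0.863] turn [-0.0013 -0.0007  0.0024]
```

The pedal is on its stop. The plate now reads about 0.051 (it was 0.073), and the force rises steeply with no further travel. Lifting.

Call:
{"api": "jog_arm", "payload": {"motion": [[[0,0,-0.2,0,0,0,1],[0,0,-0.4,0,0,0,1],[0,0,-0.7,0,0,0,1],[0,0,-1,0,0,0,1],[0,0,-1,0,0,0,1]]]}}

```text
time_s: 3.6
tool_pos: [0.4649, 0.3391, 0.1632]
tool_rot: [179.6, -0.4, 87.5]
force: [0.3, 1.0, -0.4]
grip_width: 0.0005
grasp_force: 0.0
```

Call:
{"api": "jog_arm", "payload": {"motion": [[[0,0,-0.3,0,0,0,0.5],[0,0,-0.6,0,0,0,0.5],[0,0,-0.9,0,0,0,0.5],[0,0,-1,0,0,0,0.5]]]}}

```text
time_s: 4.0
tool_pos: [0.4636, 0.338, 0.2611]
tool_rot: [179.8, -0.2, 87.5]
force: [0.1, 0.3, 0.5]
grip_width: 0.0245
grasp_force: 0.0
```

```bash
python3 -c "
from h import *
shot('top','top4')
for u,v in [(135,285),(137,275),(140,286)]: print(px('top','top4',u,v,0).round(4))"; python3 g.py .528 -.084 .26 -2.9
```

```text
[0.4494 0.3106 0.0743]
[0.4733 0.3062 0.0696]
[0.4456 0.2995 0.071 ]
t 4.05 pos [0.4637 0.338  0.2613] yang -2.5 F [0.1 1.1 1. ] w 0.0285 gf 0.0
shift [-4.187e+00  8.300e-01  2.000e-03] turn [ 0.0011 -0.0011  0.002 ]
```

The pedal is up again, with the plate back at its starting depth. Travelling to the tab.

Call:
{"api": "jog_arm", "payload": {"motion": [[[-0.3,0.06,0,0,0,0,0.5],[-0.6,0.12,0,0,0,0,0.5],[-1,0.2,0,0,0,0,0.5]]]}}

```text
time_s: 4.35
tool_pos: [0.477, 0.2363, 0.2562]
tool_rot: [-179.9, 0.1, 87.6]
force: [1.3, -0.5, 0.5]
grip_width: 0.0422
grasp_force: 0.0
```

Call:
{"api": "jog_arm", "payload": {"motion": [[[-0.4,0.08,0,0,0,0,0.5],[-0.8,0.16,0,0,0,0,0.5],[-1,0.2,0,0,0,0,0.5]]]}}

```text
time_s: 4.65
tool_pos: [0.4935, 0.1308, 0.2567]
tool_rot: [-179.9, 0.1, 87.2]
force: [0.8, -0.6, -0.7]
grip_width: 0.0435
grasp_force: 0.0
```

Call:
{"api": "jog_arm", "payload": {"motion": [[[-0.4,0.08,0,0,0,0,0.5],[-0.8,0.16,0,0,0,0,0.5],[-1,0.2,0,0,0,0,0.5]]]}}

```text
time_s: 4.95
tool_pos: [0.5086, 0.0302, 0.2567]
tool_rot: [-179.9, 0.1, 87.2]
force: [-0.4, 0.2, -0.3]
grip_width: 0.0435
grasp_force: 0.0
```

Call:
{"api": "jog_arm", "payload": {"motion": [[[-0.3,0.06,0,0,0,0,0.5],[-0.6,0.12,0,0,0,0,0.5],[-0.8,0.16,0,0,0,0,0.5],[-1,0.2,0,0,0,0,0.5],[-1,0.2,0,0,0,0,0.5]]]}}

```text
time_s: 5.45
tool_pos: [0.5238, -0.0696, 0.2568]
tool_rot: [-179.9, 0.1, 87.1]
force: [0.2, -1.0, -0.7]
grip_width: 0.0433
grasp_force: 0.0
```

```bash
python3 g.py .528 -.084 .26 -2.9; python3 -c "
from h import *
o=env.get_obs(); shot('wrist','w1'); print(env.camera_info('wrist'),o['tool_pos'],o['tool_rot'])"
```

```text
t 5.45 pos [ 0.5238 -0.0696  0.2568] yang -2.9 F [ 0.2 -1.  -0.7] w 0.0433 gf 0.0
shift [-0.142  0.049 -0.032] turn [-0.0007  0.0006  0.0002]
{'camera_matrix': array([[345.03705881,   0.        , 260.87568364],
       [  0.        , 345.03705881, 188.65575204],
       [  0.        ,   0.        ,   1.        ]]), 'mount': array([[-4.20022964e-04, -9.66199286e-01, -2.57795973e-01,
         7.06311801e-02],
       [ 9.99999766e-01, -5.44926938e-04,  4.13059800e-04,
         1.70747594e-04],
       [-5.39578053e-04, -2.57795739e-01,  9.66199289e-01,
        -1.46964877e-01],
       [ 0.00000000e+00,  0.00000000e+00,  0.00000000e+00,
         1.00000000e+00]])} [ 0.52380896 -0.06961372  0.2568052 ] [-1.79877452e+02  1.16666837e-01  8.71285324e+01]
```

View pics/w1.png

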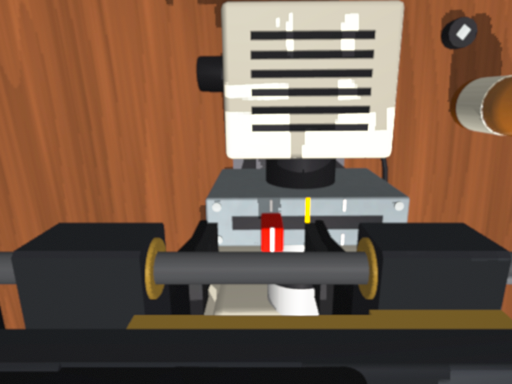

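The wrist view shows the tab between the fingers, with its centre at column 272 and the yellow line at column 307. That puts the tab about 6 mm along tool +y, in agreement with the top camera. I'll centre on it, then descend.

Call:
{"api": "jog_arm", "payload": {"motion": [[[-0.07,0.03,0,0,0,0,0.5],[-0.14,0.055,0,0,0,0,0.5],[-0.14,0.055,0.15,0,0,0,0.5],[-0.14,0.055,0.3,0,0,0,0.5],[-0.14,0.055,0.3,0,0,0,0.5]]]}}

```text
time_s: 6.0
tool_pos: [0.5276, -0.0798, 0.2253]
tool_rot: [-179.7, 0.0, 87.5]
force: [-0.9, 0.6, -0.1]
grip_width: 0.0436
grasp_force: 0.0
```

```bash
python3 g.py .5287 -.084 .20 -2.9
```

```text
t 6.0 pos [ 0.5276 -0.0798  0.2253] yang -2.5 F [-0.9  0.6 -0.1] w 0.0436 gf 0.0
shift [-0.041  0.014  0.253] turn [-0.0017  0.0001  0.002 ]
```

Call:
{"api": "jog_arm", "payload": {"motion": [[[-0.03,0.01,0.08,0,0,0,0.5],[-0.04,0.01,0.15,0,0,0,0.5],[-0.04,0.01,0.22,0,0,0,0.5],[-0.04,0.01,0.23,0,0,0,0.5],[-0.04,0.01,0.23,0,0,0,0.5]]]}}

```text
time_s: 6.5
tool_pos: [0.5302, -0.0846, 0.2054]
tool_rot: [-180.0, -0.0, 87.4]
force: [-0.2, -0.1, 0.2]
grip_width: 0.0437
grasp_force: 0.0
```

```bash
python3 g.py .5287 -.084 .20 -2.9; python3 -c "
from h import *
shot('wrist','w2')
im=cv2.imread('pics/w2.png');cv2.imwrite('pics/w2c.png',cv2.resize(im[150:330,180:400],None,fx=3,fy=3,interpolation=cv2.INTER_CUBIC))"
```

```text
t 6.5 pos [ 0.5302 -0.0846  0.2054] yang -2.6 F [-0.2 -0.1  0.2] w 0.0437 gf 0.0
shift [ 0.005 -0.015  0.054] turn [-0.0001 -0.      0.0018]
```

View pics/w2c.png

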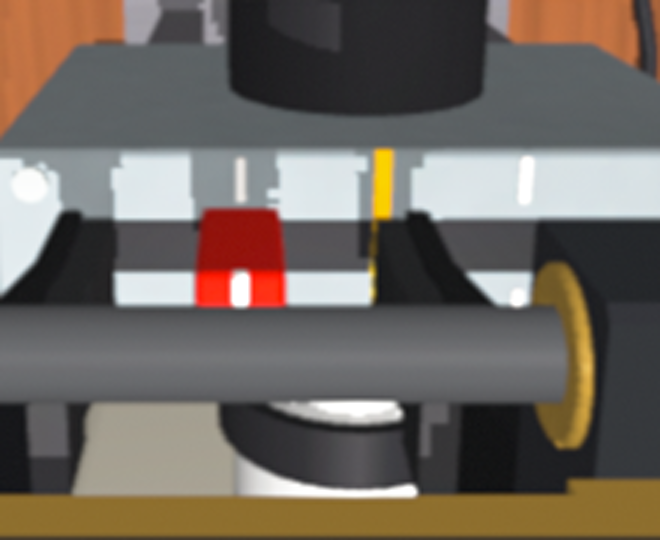

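The crop shows the tab centred at column 241 between the finger edges at 115 and 375, and lined up with the shut mark. I'll lower 4 mm and grip.

Call:
{"api": "jog_arm", "payload": {"motion": [[[0,-0.01,0.04,0,0,0,0.6],[0,-0.01,0.04,0,0,0,1],[0,-0.01,0.04,0,0,0,1],[0,-0.01,0.04,0,0,0,1],[0,-0.01,0.04,0,0,0,1]]], "grip_force": 25}}

```text
time_s: 7.05
tool_pos: [0.5297, -0.0846, 0.2017]
tool_rot: [179.9, -0.0, 87.4]
force: [-0.1, 0.1, -0.2]
grip_width: 0.0141
grasp_force: 25.0
```

```bash
python3 g.py .5537 -.0853 .20 -2.9
```

```text
t 7.05 pos [ 0.5297 -0.0846  0.2017] yang -2.6 F [-0.1  0.1 -0.2] w 0.0141 gf 25.000060577876866
shift [0.004 0.24  0.018] turn [ 0.0003 -0.      0.0018]
```

Call:
{"api": "jog_arm", "payload": {"motion": [[[0,0.05,0,0,0,0,1],[0,0.1,0,0,0,0,1],[0,0.15,0,0,0,0,1],[0,0.2,0,0,0,0,1],[0,0.2,0,0,0,0,1]]]}}

```text
time_s: 7.55
tool_pos: [0.549, -0.0855, 0.2017]
tool_rot: [-179.9, -0.0, 87.4]
force: [-6.1, 0.5, 6.2]
grip_width: 0.014
grasp_force: 25.0
```

Call:
{"api": "jog_arm", "payload": {"motion": [[[0,0.03,0,0,0,0,1],[0,0.06,0,0,0,0,1],[0,0.06,0,0,0,0,1],[0,0.06,0,0,0,0,1],[0,0.06,0,0,0,0,1]]]}}

```text
time_s: 8.05
tool_pos: [0.5543, -0.0857, 0.2017]
tool_rot: [-179.8, -0.0, 87.4]
force: [-7.1, 1.6, 6.2]
grip_width: 0.0136
grasp_force: 25.0
```

```bash
python3 g.py .5537 -.0853 .20 -2.9; python3 -c "
from h import *
shot('wrist','w3');shot('top','top5')
for u,v in [(135,285),(137,275),(140,286)]: print(px('top','top5',u,v,0).round(4))
im=cv2.imread('pics/w3.png');cv2.imwrite('pics/w3c.png',cv2.resize(im[150:330,180:400],None,fx=3,fy=3,interpolation=cv2.INTER_CUBIC))"
```

```text
t 8.05 pos [ 0.5543 -0.0857  0.2017] yang -2.6 F [-7.1  1.6  6.2] w 0.0136 gf 24.99898970592767
shift [ 0.004 -0.006  0.017] turn [-0.0011 -0.0002  0.0017]
[0.4495 0.3112 0.0726]
[0.4734 0.3068 0.0679]
[0.4456 0.2996 0.0707]
```

View pics/w3c.png

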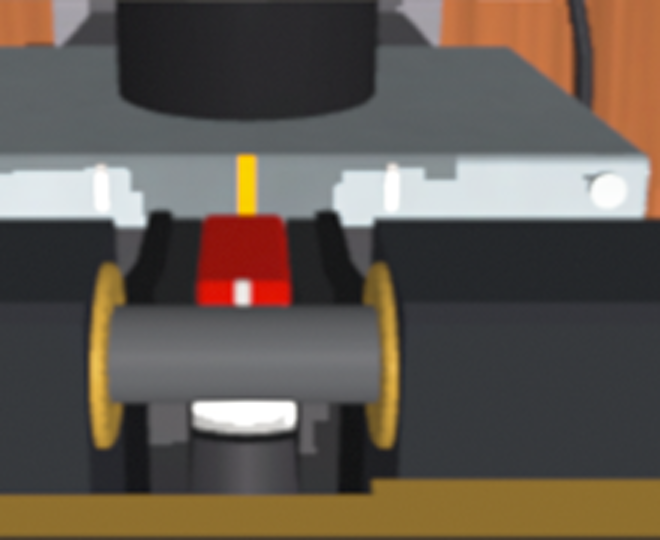

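The crop shows the tab (column 242) standing on the yellow line (column 246), with both fingers holding it. The measured force of 7.1 N matches half travel, and the pedal is up. I'll hold briefly, then hand in.

Call:
{"api": "jog_arm", "payload": {"motion": [[[0,0,0,0,0,0,1],[0,0,0,0,0,0,1],[0,0,0,0,0,0,1],[0,0,0,0,0,0,1],[0,0,0,0,0,0,1]]]}}

```text
time_s: 8.65
tool_pos: [0.5542, -0.0857, 0.2017]
tool_rot: [-179.8, -0.0, 87.4]
force: [-7.2, 0.9, 6.7]
grip_width: 0.0137
grasp_force: 25.0
```

Call:
{"api": "jog_arm", "payload": {"motion": [[[0,0,0,0,0,0,1],[0,0,0,0,0,0,1],[0,0,0,0,0,0,1],[0,0,0,0,0,0,1],[0,0,0,0,0,0,1]]]}}

```text
time_s: 9.15
tool_pos: [0.5542, -0.0857, 0.2017]
tool_rot: [-179.8, -0.0, 87.4]
force: [-6.4, 1.8, 5.5]
grip_width: 0.014
grasp_force: 25.0
```

```bash
python3 g.py .5537 -.0853 .20 -2.9; python3 -c "
from cell import env
print(env.sign_off())"
```

```text
t 9.15 pos [ 0.5542 -0.0857  0.2017] yang -2.6 F [-6.4  1.8  5.5] w 0.014 gf 24.998962765093893
shift [ 0.004 -0.005  0.017] turn [-0.0011 -0.0002  0.0018]
the job is handed in; nothing more can be done
None
```

I pressed the pedal to its stop and let it come back up, then slid the shutter tab to the yellow half-way line; the gripper was holding it there, steady, when I handed the job in at about 9 s (no verdict was returned).

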